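Set up the spice caddy for service

ROBOT

A 6-joint arm with a two-finger parallel gripper is mounted at the origin on a cart in front of the work surface, level with it; the furniture and walls round the work are solid. World frame = base frame: x ahead of the robot, y to its left, z up, the work surface at z = 0. Lengths are in m, angles in rad, forces in N, time in s.
With the tool pointing down it reaches from about 0.25 to 0.775 m from the base axis. Payload 4 kg.
Tool frame: the origin (TCP) lies on the centre line of the jaws, within the pads' length; the fingertips stand 14 mm ahead of it and the grasp point (between the pads) lies 5 mm behind it (robot.tcp_to_tips is the distance from the TCP to the fingertips, in m); z points along the fingers, y is the line along which they close (so a half turn about z gives the same grasp; the last joint's range is limited). The gripper opens to 94 mm and grips with 3 to 60 N. Pads are 16 mm wide; open, the fingers measure 119 mm over their backs; the gripper's body (75 mm by 177 mm) begins 78 mm behind the grasp point.
Start: joints at [-1.382, 0.087, 1.371, -0, 1.684, -0.103], TCP at [0.158, -0.527, 0.22] pointing down, gripper open.
Joint ranges: [-3.1, 3.1], [-0.76, 2.03], [0.27, 2.55], [-1.08, 4.22], [0.17, 2.65], [-2.57, 2.57]. Speed limits (rad/s): [2.79, 2.79, 3.14, 3.14, 3.14, 3.14].

INTERFACE

Orientations are given as [roll, pitch, yaw] about the fixed x, y, z axes, in that order (R = Rz(yaw) Ry(pitch) Rx(roll)).
In Python, from bench import robot gives the robot as it stands.
- The arm moves only by the tool carry_out, never from a script. Its argument "increments" is a list of rows, each a list of 3 entries, a list of its own where there are three numbers: the closure in counts, from 0 (fully open) to 255 (shut), then the shift along the tool's x, y, z in mm, then the turn about the tool's z in degrees. In form: [[fingers, [dx, dy, dz], twist], ...]. A call has 1 to 8 rows; each row shifts and turns the commanded pose from where the row before left it, along the tool's axes as they then stand; what a row does not reach is not made up. A row lasts 1/10 s, in which the tool goes at most 50 mm and 8.59 degrees, less where a joint would pass 70% of its speed; a pose out of reach is approached as far as the arm can. A call with a gripper value outside its range is refused whole. The fingers move at their own pace and stop on an object; the grip force is fixed at half the most. Time passes only in rows, so rows that do not move let the fingers close. It gives the time, the measured TCP pose, the force, the opening and the grip force at its end, in the units of the state.
- robot.get_obs(): the state, without advancing time (a new reading comes with each control period).
- robot.snapshot(name): name is "scene" or "top" or "wrist"; returns the picture (420x560x3 uint8, blue, green, red); there is no depth.
- robot.get_calibration(name): a dict with "vfov" (degrees; the focal length in pixels is half the picture's height over the tangent of half this angle, whatever the lens; pixels are square), "cx", "cy" (the principal point, pixels), "T" (4x4, takes a point from camera to world coordinates). Camera axes: x right, y down, z forward; pixel columns grow to the right and rows downward; lengths in m; the calibration is good to about 2 mm. A picture is of the moment at which its call begins: read the wrist's pose just before it. get_calibration takes no time and is no camera call; for the wrist camera it gives the pose at the moment of the call.
- robot.close_job(): hands the job in; it is judged then, once.
The state is a dict: "time": time; "joint_positions": joint angles; "qvel": joint speeds; "joint_torque": joint torques, N m; "tool_pos": TCP position; "ee_rot": TCP orientation; "wrist_force": force on the tool from outside, world axes, zero at the start; "wrist_torque": the same for the moment, N m; "width": finger opening in m; "finger_force": force on a finger pad.
Only numpy, scipy, OpenCV 4.12 (cv2) and the standard library are available. Lean on these libraries where they do the work, as an engineer would, in place of code of your own. Each camera call takes 0.05 s, during which the arm holds its last target. There are 200 camera calls.

TASK

Set up the spice caddy for service: fold its guard right back past upright, lay every tall spice jar that stands on the table to the left on its side in a cradle of its own, along the cradle, and only then fold the guard down over the jars to its half-open serving position, 45 degrees from shut. At any moment, also push the squat black-lidded jar, which is too wide to grip, along the table so that it stands centred on the round cork mat. Do not knock the mug or the tin.

Things in the scene. Friction and masses are not known exactly. Their poses are not given: they have to be found in the camera images.
- caddy: spice caddy fixed to the table: light wood, 150 (x) by 340 (y) mm, with three white V cradles along x. Origin: centre of its underside; x points away from the robot to the hinge side, y left, z up. A front lip (x -73 to -66 mm) rises to 32 mm, side rails (y 165 to 170 mm) to 38 mm, a rear panel (x +68 to +75 mm) to 94 mm; between cradles the deck slopes up 8 degrees from 26 to a ridge at 32 mm
- cradle_left (a point): middle of the left cradle's V bottom, at caddy y = +120 mm, 14 mm above the table. The cradle is straight, 130 mm long along the caddy's x; its sides rise at 35 degrees to 27 mm above the table at 18 mm either side. A jar of radius r lying in it has its axis 1.22 r above this point
- cradle_mid (a point): middle of the middle cradle's V bottom, at caddy y = 0 mm, 14 mm above the table. The cradle is straight, 130 mm long along the caddy's x; its sides rise at 35 degrees to 27 mm above the table at 18 mm either side. A jar of radius r lying in it has its axis 1.22 r above this point
- cradle_right (a point): middle of the right cradle's V bottom, at caddy y = -120 mm, 14 mm above the table. The cradle is straight, 130 mm long along the caddy's x; its sides rise at 35 degrees to 27 mm above the table at 18 mm either side. A jar of radius r lying in it has its axis 1.22 r above this point
- guard (a joint): angle (rad) of the flat aluminium guard (330 mm wide, 5 mm thick, reaching 154 mm from its hinge) over the caddy: 0 = shut, level over the cradles 97 mm above the table; grows as the front edge swings up and away from the robot; 1.57 = upright, 1.85 = stop. The hinge is stiff (about 0.35 N m) and stays where it is left
- guard_hinge (a point): point on the guard's hinge line, in the middle of its width; the line runs along the caddy's y, at caddy x = +72 mm, 97 mm above the table
- guard_handle (a point): middle of the guard's round steel handle bar (12 mm thick, 90 mm clear between its posts, parallel to the hinge line). With the guard shut it lies 142 mm nearer the robot than the hinge and 45 mm above it, 40 mm clear over the guard's outer face; it turns with the guard
- squat_jar: squat square jar with a wide black round lid, 88 by 90 mm, 71 mm high, about 0.17 kg, too wide to grip; stands on the table. Origin: centre of its underside, z up
- mat: round cork mat of 140 mm diameter, 1 mm thick, lying fixed and flush on the table to the right of the caddy (no edge to catch on). Origin: its centre
- mug: white mug (bystander), 92 mm wide, 95 mm high, loose; origin: centre of its underside
- tin: food tin (bystander), 57 mm diameter, 72 mm high, loose; origin: centre of its underside
- jar_slim: slim clear jar with a bright red cap and a red and yellow label, round, 43 mm diameter, 104 mm high, 0.05 to 0.3 kg, closed. Origin: centre of its base; z runs from base to cap. Stands upright on the table at the start; may be absent
- jar_slim_mid (a point): point on the axis of jar_slim, half way up (52 mm from its base)
- jar_tall: clear jar with a red cap and a blue label, round, 45 mm diameter, 108 mm high, 0.05 to 0.3 kg, closed. Origin: centre of its base; z runs from base to cap. Stands upright on the table at the start; may be absent
- jar_tall_mid (a point): point on the axis of jar_tall, half way up (54 mm from its base)
- jar_glass: clear glass jar with a dark red cap and a large yellow label, round, 51 mm diameter, 103 mm high, 0.05 to 0.3 kg, closed. Origin: centre of its base; z runs from base to cap. Stands upright on the table at the start; may be absent
- jar_glass_mid (a point): point on the axis of jar_glass, half way up (51.5 mm from its base)
- jar_wide: thick jar with a cream cap and brown contents, round, 56 mm diameter, 111 mm high, 0.05 to 0.3 kg, closed. Origin: centre of its base; z runs from base to cap. Stands upright on the table at the start; may be absent
- jar_wide_mid (a point): point on the axis of jar_wide, half way up (55.5 mm from its base)
Mind the look-alikes: they are no part of the job. Leave any red look-alike of the squat_jar alone.

How it is judged:
On the way, in this order (a step that is already met when the one before it is completed fails the run):
1. the guard is folded back past upright (value of joint guard above 1.58 rad), for 0.2 s.
2. every tall jar lies in a cradle, the guard still back (angle between jar_slim's own z axis and vertical between 1.45 and 1.7 rad and angle between the z axis of each of jar_slim, jar_tall, jar_glass, jar_wide and the x axis of caddy, either way round below 0.15 rad and x of jar_slim_mid in the frame of caddy between -0.025 and 0.025 m and z of jar_slim_mid in the frame of caddy between 0.025 and 0.058 m and (y of jar_slim_mid in the frame of caddy between -0.132 and -0.108 m or y of jar_slim_mid in the frame of caddy between -0.012 and 0.012 m or y of jar_slim_mid in the frame of caddy between 0.108 and 0.132 m) and linear speed of each of jar_slim, jar_tall, jar_glass, jar_wide below 0.03 m/s and angle between jar_tall's own z axis and vertical between 1.45 and 1.7 rad and x of jar_tall_mid in the frame of caddy between -0.025 and 0.025 m and z of jar_tall_mid in the frame of caddy between 0.025 and 0.058 m and (y of jar_tall_mid in the frame of caddy between -0.132 and -0.108 m or y of jar_tall_mid in the frame of caddy between -0.012 and 0.012 m or y of jar_tall_mid in the frame of caddy between 0.108 and 0.132 m) and angle between jar_glass's own z axis and vertical between 1.45 and 1.7 rad and x of jar_glass_mid in the frame of caddy between -0.025 and 0.025 m and z of jar_glass_mid in the frame of caddy between 0.025 and 0.058 m and (y of jar_glass_mid in the frame of caddy between -0.132 and -0.108 m or y of jar_glass_mid in the frame of caddy between -0.012 and 0.012 m or y of jar_glass_mid in the frame of caddy between 0.108 and 0.132 m) and angle between jar_wide's own z axis and vertical between 1.45 and 1.7 rad and x of jar_wide_mid in the frame of caddy between -0.025 and 0.025 m and z of jar_wide_mid in the frame of caddy between 0.025 and 0.058 m and (y of jar_wide_mid in the frame of caddy between -0.132 and -0.108 m or y of jar_wide_mid in the frame of caddy between -0.012 and 0.012 m or y of jar_wide_mid in the frame of caddy between 0.108 and 0.132 m) and value of joint guard above 1.2 rad), for 0.2 s.
3. the guard is folded down to half open (value of joint guard between 0.675 and 0.895 rad), for 0.2 s.
At the end, for the whole second after the job is handed in: every tall jar present lies level (0.12 rad) along a cradle (0.15 rad), its middle within 12 mm of the centre line and 25 mm of the cradle's middle; the squat jar stands within 20 mm of the mat's centre; the guard is 45 degrees open (0.675 to 0.895 rad); all at rest (all of step 3 and angle between jar_slim's own z axis and vertical between 1.45 and 1.7 rad and angle between the z axis of each of jar_slim, jar_tall, jar_glass, jar_wide and the x axis of caddy, either way round below 0.15 rad and x of jar_slim_mid in the frame of caddy between -0.025 and 0.025 m and z of jar_slim_mid in the frame of caddy between 0.025 and 0.058 m and (y of jar_slim_mid in the frame of caddy between -0.132 and -0.108 m or y of jar_slim_mid in the frame of caddy between -0.012 and 0.012 m or y of jar_slim_mid in the frame of caddy between 0.108 and 0.132 m) and linear speed of each of jar_slim, jar_tall, jar_glass, jar_wide below 0.03 m/s and angle between jar_tall's own z axis and vertical between 1.45 and 1.7 rad and x of jar_tall_mid in the frame of caddy between -0.025 and 0.025 m and z of jar_tall_mid in the frame of caddy between 0.025 and 0.058 m and (y of jar_tall_mid in the frame of caddy between -0.132 and -0.108 m or y of jar_tall_mid in the frame of caddy between -0.012 and 0.012 m or y of jar_tall_mid in the frame of caddy between 0.108 and 0.132 m) and angle between jar_glass's own z axis and vertical between 1.45 and 1.7 rad and x of jar_glass_mid in the frame of caddy between -0.025 and 0.025 m and z of jar_glass_mid in the frame of caddy between 0.025 and 0.058 m and (y of jar_glass_mid in the frame of caddy between -0.132 and -0.108 m or y of jar_glass_mid in the frame of caddy between -0.012 and 0.012 m or y of jar_glass_mid in the frame of caddy between 0.108 and 0.132 m) and angle between jar_wide's own z axis and vertical between 1.45 and 1.7 rad and x of jar_wide_mid in the frame of caddy between -0.025 and 0.025 m and z of jar_wide_mid in the frame of caddy between 0.025 and 0.058 m and (y of jar_wide_mid in the frame of caddy between -0.132 and -0.108 m or y of jar_wide_mid in the frame of caddy between -0.012 and 0.012 m or y of jar_wide_mid in the frame of caddy between 0.108 and 0.132 m) and horizontal distance between squat_jar and mat below 0.02 m and angle between squat_jar's own z axis and vertical below 0.1 rad and linear speed of squat_jar below 0.02 m/s); the robot touches nothing.
It fails at once if the mug is knocked aside or over (distance of mug from where it was at the start of the episode above 0.03 m or angle between mug's own z axis and vertical above 0.5 rad).
It fails at once if the tin is knocked aside or over (distance of tin from where it was at the start of the episode above 0.03 m or angle between tin's own z axis and vertical above 0.5 rad).
It fails at once if the squat jar is tipped over (angle between squat_jar's own z axis and vertical above 0.8 rad).
Of jar_slim, jar_tall, jar_glass, jar_wide only 2 to 3 are there at a start; the rules pass over those that are not, and their reading is None.
At some moment in a run one of jar_slim, jar_tall, jar_glass, jar_wide, squat_jar may be knocked a few centimetres aside while the robot is not near it.
It also fails if it takes over 210 s, if anything falls off the work surface, if the arm or the gripper's body presses on something with over 40 N, if the wrist force passes 120 N, or if a joint passes its speed limit or range.

## Working session

There is one attempt and no reset: what is moved stays moved. The work goes in short steps, Python scripts to look and compute and a tool call to move; the robot and the scene stay as the last step left them, time stands still between calls to the robot, and variables do not carry over. Pictures are saved under pics/ and viewed, at most 14 in all, crops included, and the job is handed in when it is done.

Besides the shell and the picture viewer there is one more tool, called after "Call:" as name([rows], argument=value, ...), one row to a line, values as JSON. carry_out: Moves the arm, as the interface text tells. Its arguments: {"type":"object","properties":{"increments":{"type":"array","items":{"type":"array"}}},"required":["increments"]}

```bash
ls; mkdir -p pics; cat > h.py <<'E'
import numpy as np, cv2
from bench import robot
def cal(n):
    c=robot.get_calibration(n); f=210/np.tan(np.radians(c['vfov'])/2); return f,c['cx'],c['cy'],np.array(c['T'])
def onplane(n,u,v,z,C=None):
    f,cx,cy,T=C or cal(n); d=T[:3,:3]@np.array([(u-cx)/f,(v-cy)/f,1]); o=T[:3,3]; return o+d*(z-o[2])/d[2]
def proj(n,p,C=None):
    f,cx,cy,T=C or cal(n); q=T[:3,:3].T@(np.array(p)-T[:3,3]); return f*q[0]/q[2]+cx,f*q[1]/q[2]+cy
E
python3 - <<'E'
from h import *
o=robot.get_obs(); print(o)
for n in("scene","top"):
    cv2.imwrite(f"pics/{n}0.png",robot.snapshot(n)); print(n,robot.get_calibration(n))
E
```

```text
pics
{'time': 0.0, 'joint_positions': array([-1.38211442e+00,  8.79577283e-02,  1.37221827e+00, -9.25537067e-06,
        1.68360307e+00, -1.03104231e-01]), 'qvel': array([-9.66445577e-04, -1.07713663e-03,  1.50631141e-03,  3.05083052e-05,
       -3.17702086e-04, -1.13180070e-03]), 'joint_torque': array([-1.40768825e-03, -3.40189826e+01, -3.02428114e+01,  7.15374621e-02,
        3.29684909e-02, -1.59785732e-04]), 'tool_pos': array([ 0.15810911, -0.5262521 ,  0.21832091]), 'ee_rot': array([-3.13941690e+00, -2.15879821e-04,  2.91784874e-01]), 'wrist_force': array([ 0.25144275, -0.06293014, -0.12185393]), 'wrist_torque': array([-0.04762571, -0.02031686,  0.01244015]), 'finger_force': 0.0, 'width': 0.09415265456931399}
scene {'vfov': 55.06893192635916, 'cx': 279.5160506959271, 'cy': 214.39131026859465, 'T': array([[-0.799568  , -0.41209503,  0.43688523,  0.07396992],
       [-0.60047699,  0.56172648, -0.569114  ,  0.64129306],
       [-0.01088095, -0.71738487, -0.6965921 ,  0.91630519],
       [ 0.        ,  0.        ,  0.        ,  1.        ]])}
top {'vfov': 54.461611817976596, 'cx': 271.31084281675857, 'cy': 206.6122860082796, 'T': array([[-0.02880558, -0.99521399,  0.09337744,  0.42094719],
       [-0.99939839,  0.03047943,  0.01654894,  0.00620048],
       [-0.01931583, -0.09284456, -0.99549324,  1.44477703],
       [ 0.        ,  0.        ,  0.        ,  1.        ]])}
```

View pics/scene0.png

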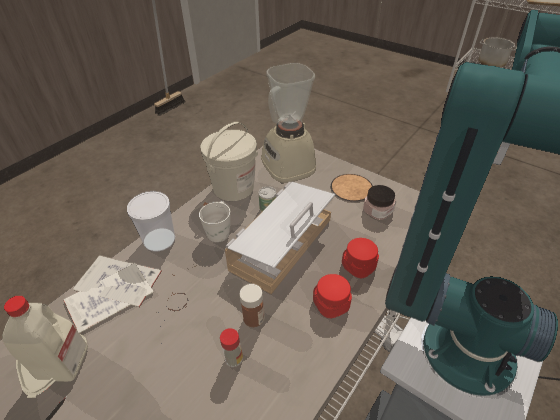

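View pics/top0.png

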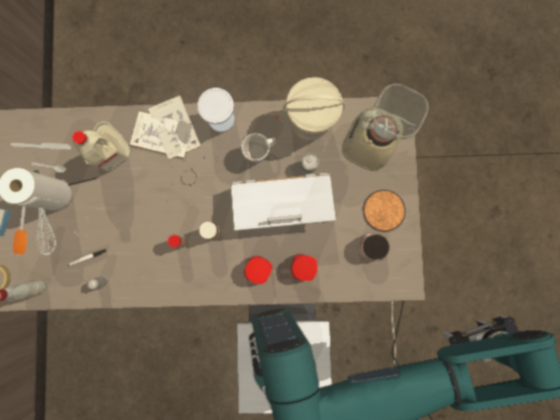

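The scene view shows a cream-capped jar (250,305) and a red-capped jar (231,345). The squat black-lidded jar is at (380,200) and the mat at (350,187). The guard is shut, with its handle at (302,222). The top view has caps at (175,241) and (208,230), the black lid at (376,246), the mat at (384,210), the mug at (255,147), the tin at (310,162) and red look-alikes at (258,270) and (304,267).

```bash
python3 - <<'E'
from h import *
t=cv2.imread("pics/top0.png"); s=cv2.imread("pics/scene0.png")
def blobs(img,lo,hi,roi,amin=40):
    x0,y0,x1,y1=roi; m=cv2.inRange(cv2.cvtColor(img,cv2.COLOR_BGR2HSV),lo,hi); k=np.zeros_like(m);k[y0:y1,x0:x1]=m[y0:y1,x0:x1]
    n,l,st,c=cv2.connectedComponentsWithStats(k); return [(c[i].round(1),st[i].tolist()) for i in range(1,n) if st[i,4]>amin]
print("red top",blobs(t,(0,150,90),(8,255,255),(150,220,330,300)))
print("cream",blobs(t,(10,20,170),(40,130,255),(195,215,222,245)))
print("black",blobs(t,(0,0,0),(180,255,60),(355,225,400,270)))
print("mat",blobs(t,(5,120,120),(20,255,255),(355,180,415,240)))
m=cv2.inRange(t,(170,170,170),(255,255,255)); k=np.zeros_like(m);k[165:240,225:345]=m[165:240,225:345]
c=max(cv2.findContours(k,0,1)[0],key=cv2.contourArea); r=cv2.minAreaRect(c); print("guard",r,cv2.boxPoints(r).round(1).tolist())
for p in cv2.boxPoints(r): print(onplane("top",*p,.0995).round(4))
for nm,u,v,z in (("redcap",175,241,.106),("cream",208,230,.111),("lid",376,246,.071),("mat",384,210,0),("look1",258,270,.07),("look2",304,267,.07)): print(nm,onplane("top",u,v,z).round(4))
a=cv2.resize(t[150:300,150:430],None,fx=2.8,fy=2.8,interpolation=2); b=cv2.resize(s[180:380,190:420],None,fx=2.8,fy=2.8,interpolation=2)
cv2.imwrite("pics/ca.png",a); cv2.imwrite("pics/cb.png",b)
E
```

```text
red top [(array([173.9, 240.7]), [168, 235, 13, 13, 134]), (array([303.9, 267.4]), [291, 255, 27, 26, 586]), (array([257.7, 269.8]), [244, 256, 28, 28, 589])]
cream [(array([207. , 229.3]), [199, 221, 17, 18, 245])]
black [(array([375.5, 246.9]), [364, 236, 24, 22, 400])]
mat [(array([383.9, 210.2]), [364, 191, 41, 40, 1276])]
guard ((282.494873046875, 201.34664916992188), (46.535369873046875, 100.689453125), 84.50768280029297) [[230.1999969482422, 183.0], [330.3999938964844, 173.39999389648438], [334.79998779296875, 219.6999969482422], [234.60000610351562, 229.3000030517578]]
[0.6304 0.1635 0.0995]
[ 0.6522 -0.1711  0.0995]
[ 0.4975 -0.1792  0.0995]
[0.4756 0.1518 0.0995]
redcap [0.4428 0.348  0.106 ]
cream [0.4755 0.2379 0.111 ]
lid [ 0.4072 -0.3162  0.071 ]
mat [ 0.5322 -0.3677  0.    ]
look1 [0.3388 0.0796 0.07  ]
look2 [ 0.3445 -0.074   0.07  ]
```

View pics/ca.png

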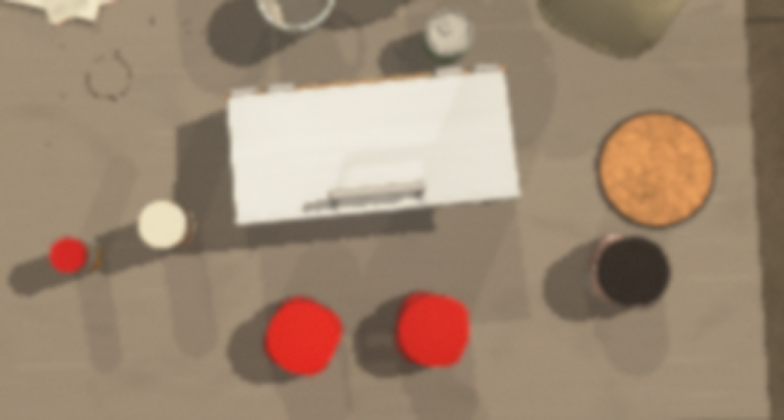

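View pics/cb.png

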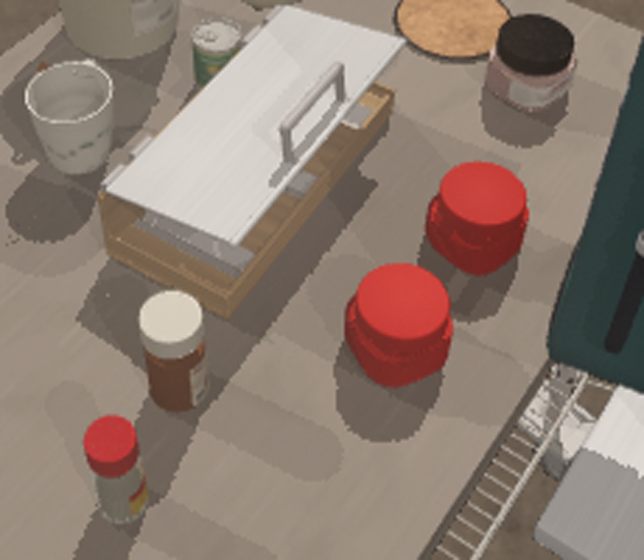

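The red-capped jar has a red and yellow label, so it is jar_slim. The cream-capped one is jar_wide. No third jar is visible. I'll check the handle geometry and plan the first move towards the squat jar.

```bash
cat >> h.py <<'E'
def plan(x,y,z,yaw=None):
    o=robot.get_obs(); p=o['tool_pos']; r,pi,w=o['ee_rot']
    from scipy.spatial.transform import Rotation as R
    M=R.from_euler('xyz',o['ee_rot']).as_matrix(); d=M.T@(np.array([x,y,z])-p)*1000
    print("at",p.round(4),"rpy",np.round(o['ee_rot'],3),"d_tool mm",d.round(1),"twist",None if yaw is None else round(np.degrees((w-yaw+np.pi)%(2*np.pi)-np.pi),1),"t",round(o['time'],2))
YAW=np.radians(4.0); H=np.array([.6411,-.0033])
def cad(x,y): return H+np.array([[np.cos(YAW),-np.sin(YAW)],[np.sin(YAW),np.cos(YAW)]])@np.array([x-.072,y])
def hand(th,y=0):
    a=th+np.arctan2(45,142); L=.149; return (*cad(.072-L*np.cos(a),y),.097+L*np.sin(a))
E
python3 - <<'E'
from h import *
for y in(-.045,0,.045): print([np.round(proj(n,hand(0,y)),1).tolist() for n in("top","scene")])
print(hand(0), "lip corners",[np.round(proj("scene",(*cad(-.0745,y),.032)),1).tolist() for y in(.17,-.17)])
plan(.315,-.28,.22,-.393)
E
```

```text
[[298.6, 218.4], [310.2, 209.4]]
[[284.5, 219.8], [302.0, 219.0]]
[[270.5, 221.2], [293.4, 229.1]]
(np.float64(0.4994076061704972), np.float64(-0.013208097377141459), np.float64(0.14201216654672555)) lip corners [[269.7, 287.1], [329.6, 212.2]]
at [ 0.1581 -0.5263  0.2184] rpy [-3.14  -0.     0.292] d_tool mm [ 221.1 -190.8   -1.1] twist 39.2 t 0.1
```

Call:
carry_out([
  [100,[37,-32,0],0],
  [100,[37,-32,0],0],
  [100,[37,-32,0],8],
  [100,[37,-32,0],8],
  [100,[37,-32,0],8],
  [100,[0,0,0],8],
  [100,[0,0,0],7],
])

```text
time: 0.8
tool_pos: [0.2995, -0.3383, 0.2192]
ee_rot: [-3.141, 0.0, -0.363]
wrist_force: [-0.2, -0.1, 0.5]
width: 0.0575
finger_force: 0.0
```

```bash
python3 - <<'E'
from h import *
plan(.333,-.285,.22,-.393)
w=robot.snapshot("wrist"); cv2.imwrite("pics/w0.png",w); print(robot.get_calibration("wrist")['T'].round(3).tolist())
E
```

```text
at [ 0.2995 -0.3383  0.2192] rpy [-3.141  0.    -0.363] d_tool mm [ 12.4 -61.7  -0.8] twist 1.7 t 0.8
[[-0.358, -0.907, -0.221, 0.362], [-0.934, 0.348, 0.084, -0.364], [0.0, 0.236, -0.972, 0.384], [0.0, 0.0, 0.0, 1.0]]
```

View pics/w0.png

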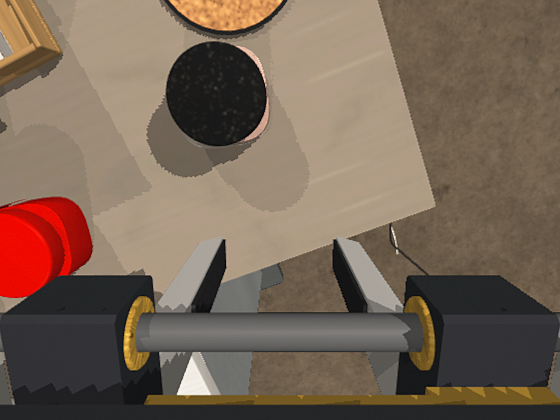

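The lid is centred at about (216,93), the jar's body is pink, and the mat edge is ahead of it. The square looks roughly aligned with the tool axes.

```bash
python3 - <<'E'
from h import *
w=cv2.imread("pics/w0.png"); m=cv2.inRange(w,(0,0,0),(55,55,55)); m[:30]=0;m[160:]=0;m[:,:150]=0;m[:,280:]=0
m=cv2.morphologyEx(m,cv2.MORPH_OPEN,np.ones((9,9)))
c=max(cv2.findContours(m,0,1)[0],key=cv2.contourArea); (u,v),r=cv2.minEnclosingCircle(c); print(u,v,r)
L=onplane("wrist",u,v,.071); print(L,"diam",np.linalg.norm(onplane("wrist",u+r,v,.071)-onplane("wrist",u-r,v,.071)))
# mat from top: circle fit
t=cv2.imread("pics/top0.png"); m=cv2.inRange(cv2.cvtColor(t,cv2.COLOR_BGR2HSV),(3,60,60),(25,255,255)); m[:185]=0;m[236:]=0;m[:,:358]=0;m[:,410:]=0
c=max(cv2.findContours(m,0,1)[0],key=cv2.contourArea);(a,b),r=cv2.minEnclosingCircle(c); e=cv2.fitEllipse(c); M=onplane("top",a,b,.001); print(a,b,r,e,M,"diam",np.linalg.norm(onplane("top",a+r,b,0)-onplane("top",a-r,b,0)))
d=M-L; d=d[:2]; n=np.linalg.norm(d); u=d/n; yaw=np.arctan2(u[1],u[0]); print("dist",n,"yaw",yaw)
s=L[:2]-.075*u; plan(*s,.22,yaw); print(s)
E
```

```text
216.0 93.5 52.57623291015625
[ 0.40344999 -0.32306453  0.071     ] diam 0.08853627134755285
383.5 210.0 35.71074295043945 ((383.5, 210.0), (59.09867477416992, 60.430259704589844), 90.0) [ 0.5322261  -0.36564341  0.001     ] diam 0.2511768349089422
dist 0.1356327677954199 yaw -0.3193270590005965
at [ 0.2991 -0.3388  0.2191] rpy [-3.141e+00  1.000e-03 -3.680e-01] d_tool mm [ 16.8 -48.6  -0.9] twist -2.8 t 0.85
[ 0.33224147 -0.29951995]
```

Call:
carry_out([
  [100,[8,-25,0],-2],
  [100,[8,-24,10],0],
  [100,[0,0,50],0],
  [100,[0,0,50],0],
  [100,[0,0,50],0],
  [100,[0,0,24],0],
  [100,[0,0,0],0],
])

```text
time: 1.55
tool_pos: [0.3272, -0.296, 0.0308]
ee_rot: [-3.136, 0.009, -0.326]
wrist_force: [-1.1, 0.4, 0.6]
width: 0.0572
finger_force: 0.0
```

```bash
python3 - <<'E'
from h import *
M=np.array([.5322,-.3677]); u=np.array([np.cos(-.333),np.sin(-.333)])
p=M-.053*u; plan(*p,.035,-.333)
E
```

```text
at [ 0.3272 -0.296   0.0308] rpy [-3.136  0.009 -0.326] d_tool mm [164.1   2.   -5.8] twist 0.4 t 1.55
```

Call:
carry_out([
  [100,[15,0,-3],0],
  [100,[20,0,0],0],
  [100,[20,0,0],0],
  [100,[20,0,0],0],
  [100,[20,0,0],0],
  [100,[20,0,0],0],
  [100,[10,0,0],0],
  [100,[5,0,0],0],
])

```text
time: 2.35
tool_pos: [0.4537, -0.3416, 0.0401]
ee_rot: [3.14, -0.0, -0.326]
wrist_force: [-3.3, 1.4, 3.0]
width: 0.0572
finger_force: 2.1
```

```bash
python3 - <<'E'
from h import *
plan(.4821,-.3504,.035,-.333)
w=robot.snapshot("wrist"); cv2.imwrite("pics/w1.png",w)
E
```

```text
at [ 0.4537 -0.3416  0.0401] rpy [ 3.14  -0.    -0.326] d_tool mm [29.7 -0.8  5.1] twist 0.4 t 2.35
```

View pics/w1.png

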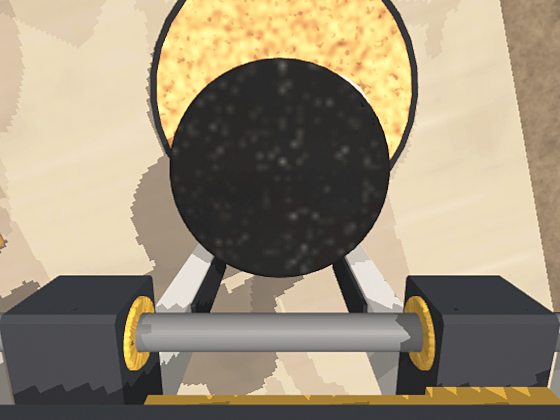

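The lid centre is at about (279,167). The mat spans columns 151–418 around row 85.

```bash
python3 - <<'E'
from h import *
L=onplane("wrist",279.3,167.5,.071)
print("lid",L,np.linalg.norm(onplane("wrist",389,167,.071)-onplane("wrist",169,167,.071)))
P=np.array([onplane("wrist",*q,.001)[:2] for q in((151,95),(153,70),(418,80),(413,110),(163,132),(410,48),(172,10))])
A=np.c_[2*P,np.ones(len(P))]; s=np.linalg.lstsq(A,(P**2).sum(1),rcond=None)[0]; print("mat",s[:2],"r",np.sqrt(s[2]+s[:2]@s[:2]))
d=s[:2]-L[:2]; y=robot.get_obs()['ee_rot'][2]; print("tool x,y",d@[np.cos(y),np.sin(y)],d@[np.sin(y),-np.cos(y)])
E
```

```text
lid [ 0.50257881 -0.35904757  0.071     ] 0.08325219478515193
mat [ 0.53186362 -0.37197761] r 0.07209548596498165
tool x,y 0.0318840877787012 0.0028619955453769858
```

Call:
carry_out([
  [100,[10,0,0],0],
  [100,[10,0,0],0],
  [100,[7,0,0],0],
  [100,[4,0,0],0],
  [100,[0,0,0],0],
  [100,[-20,0,0],0],
  [100,[-30,0,0],0],
  [100,[0,0,-40],0],
])

```text
time: 3.2
tool_pos: [0.4256, -0.326, 0.0663]
ee_rot: [-3.13, 0.025, -0.327]
wrist_force: [0.4, -0.6, -2.4]
width: 0.057
finger_force: 0.0
```

```bash
python3 - <<'E'
from h import *
plan(*hand(0)[:2],.21,YAW+np.pi/2); plan(*hand(0)[:2],.21,YAW-np.pi/2); print(robot.get_obs()['joint_positions'].round(2))
E
```

```text
at [ 0.4256 -0.326   0.0663] rpy [-3.13   0.025 -0.327] d_tool mm [ -34.2 -321.6 -139. ] twist -112.8 t 3.2
at [ 0.4256 -0.326   0.0663] rpy [-3.13   0.025 -0.327] d_tool mm [ -34.2 -321.6 -139. ] twist 67.2 t 3.2
[-0.76  0.16  1.6   0.    1.41  1.14]
```

Call:
carry_out([
  [100,[0,0,-50],-8],
  [100,[0,0,-50],-8],
  [100,[0,0,-50],-8],
  [100,[0,0,0],-8],
  [100,[0,0,0],-8],
  [100,[0,0,0],-8],
  [100,[0,0,0],-8],
  [100,[0,0,0],-8],
])

```text
time: 4.0
tool_pos: [0.4361, -0.3347, 0.228]
ee_rot: [3.14, -0.001, 0.796]
wrist_force: [0.0, 0.4, 0.1]
width: 0.0568
finger_force: 0.0
```

Call:
carry_out([
  [100,[0,0,0],-8],
  [100,[0,0,0],-8],
  [100,[0,0,0],-8],
  [100,[0,0,0],-8],
  [150,[0,0,0],-8],
  [150,[0,0,0],-8],
  [150,[0,0,0],-1],
  [150,[0,0,0],0],
])

```text
time: 4.8
tool_pos: [0.4357, -0.3347, 0.2282]
ee_rot: [3.141, 0.0, 1.643]
wrist_force: [-0.3, -0.0, -0.6]
width: 0.0386
finger_force: 0.0
```

```bash
python3 - <<'E'
from h import *
plan(*hand(0)[:2],.21,YAW+np.pi/2)
t=robot.snapshot("top"); cv2.imwrite("pics/top1.png",t); cv2.imwrite("pics/c1.png",cv2.resize(t[130:290,150:430],None,fx=2.8,fy=2.8,interpolation=2))
E
```

```text
at [ 0.4357 -0.3347  0.2282] rpy [3.141 0.    1.643] d_tool mm [316.   86.8  18.2] twist 0.2 t 4.8
```

View pics/c1.png

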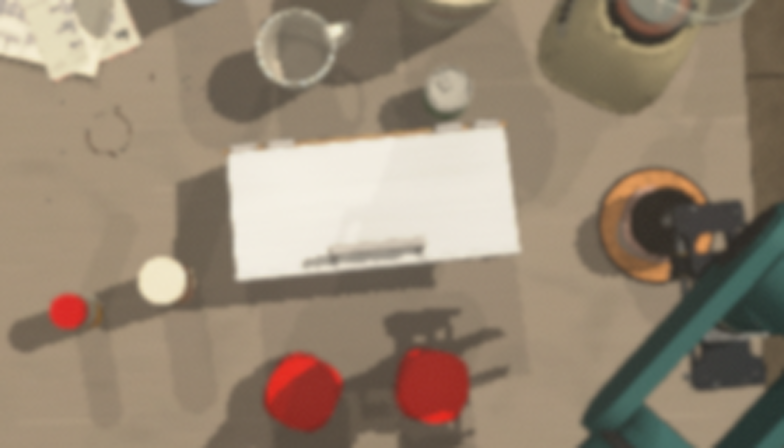

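The squat jar is now on the mat and everything else is undisturbed. Next I go over the handle.

Call:
carry_out([
  [150,[45,12,0],0],
  [150,[45,12,0],0],
  [150,[45,13,0],0],
  [150,[45,13,0],0],
  [150,[45,13,0],0],
  [150,[45,12,9],0],
  [150,[46,12,9],0],
  [150,[0,0,0],0],
])

```text
time: 5.65
tool_pos: [0.4983, -0.0078, 0.2091]
ee_rot: [-3.14, -0.003, 1.652]
wrist_force: [-0.2, -0.2, -0.5]
width: 0.0385
finger_force: 0.0
```

```bash
python3 - <<'E'
from h import *
plan(*hand(0)[:2],.137,YAW+np.pi/2)
t=robot.snapshot("wrist"); cv2.imwrite("pics/w2.png",t)
print([np.round(proj("wrist",hand(0,y)),1).tolist() for y in(-.045,0,.045)])
s=robot.snapshot("top"); m=cv2.inRange(s,(0,0,0),(55,55,55)); 
E
```

```text
at [ 0.4983 -0.0078  0.2091] rpy [-3.140e+00 -3.000e-03  1.652e+00] d_tool mm [-5.7  0.8 72.1] twist 0.6 t 5.65
[[279.7, 288.4], [280.4, 228.0], [281.2, 162.0]]
```

View pics/w2.png

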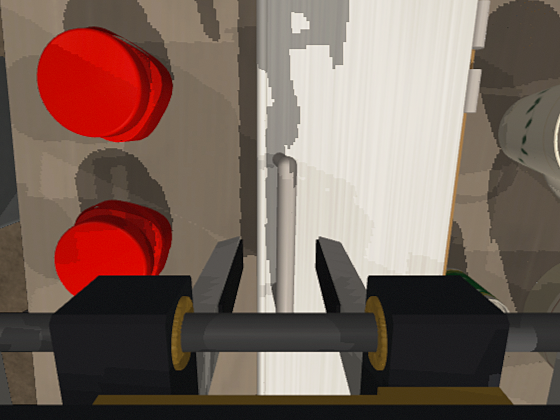

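The bar is at columns 278–296 against a predicted 281, so the handle is about 4 mm further away (+x) than I estimated. I'll shift the tool +y by 4 mm and descend.

Call:
carry_out([
  [150,[-5,5,20],0],
  [150,[0,0,30],0],
  [150,[0,0,22],0],
  [150,[0,0,0],0],
  [255,[0,0,0],0],
  [255,[0,0,0],0],
  [255,[0,0,0],0],
  [255,[0,0,0],0],
])

```text
time: 6.55
tool_pos: [0.5031, -0.0183, 0.1399]
ee_rot: [-3.14, 0.001, 1.645]
wrist_force: [-1.4, -0.8, 2.5]
width: 0.0112
finger_force: 30.0
```

```bash
sed -i 's/H=np.array(\[.6411,-.0033\])/H=np.array([.6446,-.0031])/' h.py; python3 - <<'E'
from h import *
plan(*hand(0)[:2],.137,YAW+np.pi/2)
# increments along arc in tool y,z
p=[]; 
for d in range(0,106,7):
    a=np.radians(d)+np.arctan2(45,142); p.append((-149*np.cos(a),-149*np.sin(a)))
print(np.diff(np.array(p),axis=0).round(0).tolist())
E
```

```text
at [ 0.5031 -0.0183  0.1399] rpy [-3.140e+00  1.000e-03  1.645e+00] d_tool mm [5.3 0.2 2.9] twist 0.2 t 6.55
[[7.0, -17.0], [9.0, -16.0], [10.0, -15.0], [12.0, -14.0], [14.0, -12.0], [15.0, -10.0], [16.0, -8.0], [17.0, -6.0], [18.0, -4.0], [18.0, -2.0], [18.0, 0.0], [18.0, 3.0], [18.0, 5.0], [17.0, 7.0], [16.0, 9.0]]
```

Call:
carry_out([
  [255,[0,7,-17],0],
  [255,[0,9,-16],0],
  [255,[0,10,-15],0],
  [255,[0,12,-14],0],
  [255,[0,14,-12],0],
  [255,[0,15,-10],0],
  [255,[0,16,-8],0],
  [255,[0,0,0],0],
])

```text
time: 7.35
tool_pos: [0.5883, -0.0125, 0.2235]
ee_rot: [-3.136, 0.001, 1.645]
wrist_force: [9.9, -3.2, -21.0]
width: 0.0113
finger_force: 30.0
```

Call:
carry_out([
  [255,[0,17,-6],0],
  [255,[0,18,-4],0],
  [255,[0,18,-2],0],
  [255,[0,18,0],0],
  [255,[0,18,3],0],
  [255,[0,18,5],0],
  [255,[0,17,7],0],
  [255,[0,0,0],0],
])

```text
time: 8.15
tool_pos: [0.7082, -0.0043, 0.2193]
ee_rot: [-3.125, 0.002, 1.643]
wrist_force: [-4.1, -3.9, -15.4]
width: 0.011
finger_force: 30.0
```

```bash
python3 - <<'E'
from h import *
plan(*hand(np.radians(98))[:2],hand(np.radians(98))[2]-.005,YAW+np.pi/2)
print(robot.get_obs()['width'])
cv2.imwrite("pics/s2.png",robot.snapshot("scene")[140:340,150:420].repeat(2,0).repeat(2,1))
E
```

```text
at [ 0.7082 -0.0043  0.2193] rpy [-3.125e+00  2.000e-03  1.643e+00] d_tool mm [ 5.6  0.9 -7.2] twist 0.1 t 8.15
0.011002981026409299
```

View pics/s2.png

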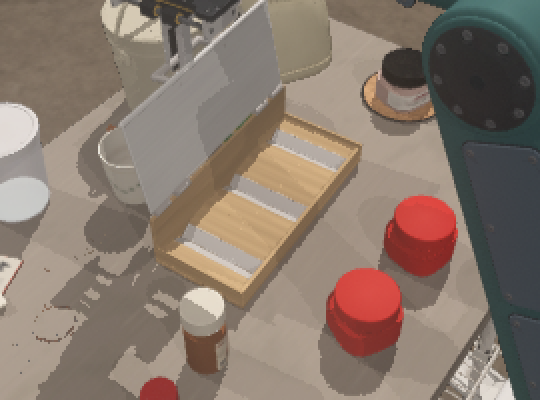

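The guard stands well back at about 99°. I'll release the handle and retreat upwards.

Call:
carry_out([
  [150,[0,0,0],0],
  [150,[0,0,0],0],
  [150,[0,0,0],0],
  [150,[0,0,0],0],
  [150,[0,0,-30],0],
  [150,[0,0,-40],0],
  [150,[0,0,-30],0],
  [150,[0,0,0],0],
])

```text
time: 9.0
tool_pos: [0.7114, -0.0021, 0.336]
ee_rot: [3.128, 0.002, 1.646]
wrist_force: [-0.8, 0.5, 1.1]
width: 0.0386
finger_force: 0.0
```

```bash
python3 - <<'E'
from h import *
print(robot.get_obs()['width']); plan(.475,.1,.33,0)
E
```

```text
0.03858257157435467
at [ 0.7114 -0.0021  0.336 ] rpy [3.128e+00 2.000e-03 1.646e+00] d_tool mm [ 119.5 -228.2    2.5] twist 94.3 t 9.0
```

Call:
carry_out([
  [200,[20,-47,0],0],
  [200,[30,-47,0],8],
  [200,[38,-36,0],8],
  [200,[38,-36,0],8],
  [200,[38,-30,0],8],
  [255,[38,-25,0],8],
  [255,[30,-25,0],8],
  [255,[0,0,0],8],
])

```text
time: 9.8
tool_pos: [0.5364, 0.2525, 0.3261]
ee_rot: [-3.14, 0.0, 0.672]
wrist_force: [0.5, 0.3, 0.0]
width: 0.0012
finger_force: 0.0
```

```bash
python3 - <<'E'
from h import *
plan(.34,.29,.30,YAW); print(robot.get_obs()['joint_positions'].round(2))
E
```

```text
at [0.5364 0.2525 0.3261] rpy [-3.14   0.     0.672] d_tool mm [-130.4 -151.5   26.4] twist 34.5 t 9.8
[0.34 0.19 1.04 0.   1.91 1.24]
```

Call:
carry_out([
  [255,[-32,-38,5],0],
  [255,[-32,-38,5],0],
  [255,[-33,-38,8],8],
  [255,[-33,-38,8],8],
  [255,[0,0,0],8],
  [255,[0,0,0],8],
  [255,[0,0,0],3],
  [255,[0,0,0],0],
])

```text
time: 10.6
tool_pos: [0.3449, 0.2924, 0.3011]
ee_rot: [3.141, 0.0, 0.061]
wrist_force: [0.2, -0.2, -1.1]
width: 0.0008
finger_force: 0.0
```

```bash
python3 - <<'E'
from h import *
plan(.34,.29,.30,YAW); print(robot.get_obs()['joint_positions'].round(2))
cv2.imwrite("pics/w3.png",robot.snapshot("wrist")); cv2.imwrite("pics/top3.png",robot.snapshot("top"))
E
```

```text
at [0.3449 0.2924 0.3011] rpy [3.141 0.    0.061] d_tool mm [-5.1  2.1  1.1] twist -0.5 t 10.6
[ 0.58 -0.13  1.43 -0.    1.85  2.09]
```

View pics/w3.png

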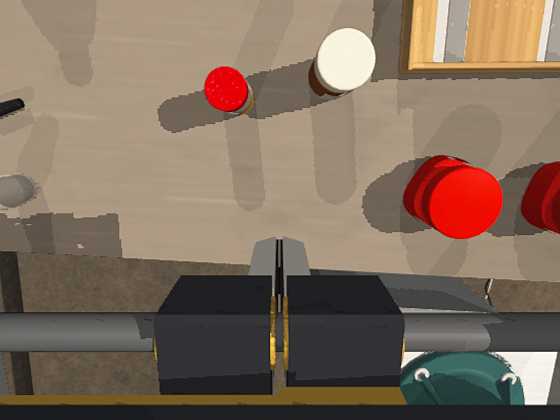

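The red cap is at (228,89), the cream cap at (345,60), and the caddy's left front corner at about (404,70).

```bash
python3 - <<'E'
from h import *
w=cv2.imread("pics/w3.png"); h=cv2.cvtColor(w,cv2.COLOR_BGR2HSV)
def circ(m,z):
    c=max(cv2.findContours(cv2.morphologyEx(m,cv2.MORPH_OPEN,np.ones((5,5))),0,1)[0],key=cv2.contourArea); (u,v),r=cv2.minEnclosingCircle(c); p=onplane("wrist",u,v,z); print(u,v,r,p.round(4),np.linalg.norm(onplane("wrist",u+r,v,z)-p)*2); return p
m=cv2.inRange(h,(0,150,120),(10,255,255)); m[:,260:]=0; m[:,:195]=0; R=circ(m,.102)
m=cv2.inRange(h,(10,15,150),(40,110,255)); m[:,:300]=0;m[:,378:]=0;m[110:]=0; W=circ(m,.109)
u=np.array([np.cos(YAW),np.sin(YAW)])
print("corner est lip",onplane("wrist",404,70,.032), "model",cad(-.075,.17))
for n,P,r in(("slim",R,.0215),("wide",W,.028)):
    s=P[:2]-(r+.035)*u; print(n,s); plan(*s,.11,YAW)
E
```

```text
Traceback (most recent call last):
ValueError: max() iterable argument is empty
```

```bash
python3 - <<'E'
from h import *
w=cv2.imread("pics/w3.png"); h=cv2.cvtColor(w,cv2.COLOR_BGR2HSV)
def circ(m,z):
    c=max(cv2.findContours(cv2.morphologyEx(m,cv2.MORPH_OPEN,np.ones((5,5))),0,1)[0],key=cv2.contourArea); (u,v),r=cv2.minEnclosingCircle(c); p=onplane("wrist",u,v,z); print(u,v,r,p.round(4),np.linalg.norm(onplane("wrist",u+r,v,z)-p)*2); return p
b=w.astype(int); m=((b[...,2]>150)&(b[...,1]<90)).astype(np.uint8)*255; m[:,260:]=0; m[:,:195]=0; R=circ(m,.102)
m=((b[...,2]>200)&(b[...,0]>150)).astype(np.uint8)*255; m[:,:300]=0;m[:,385:]=0;m[110:]=0; W=circ(m,.109)
u=np.array([np.cos(YAW),np.sin(YAW)])
print("corner est lip",onplane("wrist",404,70,.032), "model",cad(-.075,.17))
for n,P,r in(("slim",R,.0215),("wide",W,.028)):
    s=P[:2]-(r+.035)*u; print(n,s); plan(*s,.11,YAW)
E
```

```text
225.382568359375 88.04166412353516 22.2998104095459 [0.4424 0.3499 0.102 ] 0.043538403541517015
346.0434265136719 58.59799575805664 30.9969539642334 [0.4752 0.2364 0.109 ] 0.05828826977482787
corner est lip [0.48058203 0.1556543  0.032     ] model [0.48609948 0.15623169]
slim [0.38599067 0.34595399]
at [0.3453 0.2924 0.3013] rpy [3.141 0.    0.061] d_tool mm [ 44.  -51.  191.2] twist -0.5 t 10.7
wide [0.41235804 0.23196798]
at [0.3453 0.2924 0.3013] rpy [3.141 0.    0.061] d_tool mm [ 63.3  64.4 191.3] twist -0.5 t 10.7
```

Call:
carry_out([
  [255,[22,-25,40],-0.5],
  [255,[22,-26,40],0],
  [255,[0,0,45],0],
  [255,[0,0,45],0],
  [255,[0,0,31],0],
  [255,[0,0,0],0],
  [255,[0,0,0],0],
])

```text
time: 11.4
tool_pos: [0.3846, 0.3438, 0.1045]
ee_rot: [3.141, 0.0, 0.069]
wrist_force: [0.1, -0.2, 1.2]
width: 0.0008
finger_force: 0.0
```

```bash
python3 - <<'E'
from h import *
plan(.4424,.3499,.098,YAW)
E
```

```text
at [0.3846 0.3438 0.1045] rpy [3.141 0.    0.069] d_tool mm [58.1 -2.1  6.5] twist -0.1 t 11.4
```

Call:
carry_out([
  [255,[10,-2,6],0],
  [255,[12,0,0],0],
  [255,[12,0,0],0],
  [255,[12,0,0],0],
  [255,[12,0,0],0],
  [255,[12,0,0],0],
  [255,[12,0,0],0],
  [255,[12,0,0],0],
])

```text
time: 12.2
tool_pos: [0.4791, 0.3522, 0.0981]
ee_rot: [3.141, 0.0, 0.068]
wrist_force: [0.2, 0.5, -0.8]
width: 0.0008
finger_force: 0.0
```

```bash
python3 - <<'E'
from h import *
cv2.imwrite("pics/w4.png",robot.snapshot("wrist"))
E
```

```text
(no output)
```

View pics/w4.png

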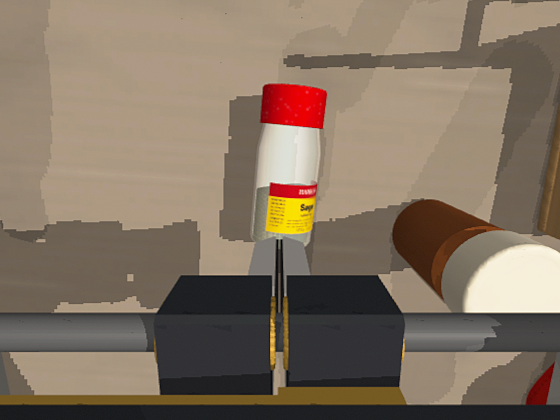

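The slim jar has toppled cleanly along +x. Next is the wide jar.

Call:
carry_out([
  [255,[-35,0,0],0],
  [255,[-35,0,-4],0],
  [255,[0,38,0],0],
  [255,[0,38,0],0],
  [255,[0,38,0],0],
  [255,[0,0,0],0],
  [255,[0,0,0],0],
])

```text
time: 12.95
tool_pos: [0.4163, 0.2335, 0.1026]
ee_rot: [-3.141, -0.0, 0.067]
wrist_force: [-0.2, 0.2, 0.6]
width: 0.0007
finger_force: 0.0
```

```bash
python3 - <<'E'
from h import *
plan(.4752,.2364,.102,YAW)
E
```

```text
at [0.4163 0.2335 0.1026] rpy [-3.141 -0.     0.067] d_tool mm [59.   1.1  0.6] twist -0.2 t 12.95
```

Call:
carry_out([
  [255,[12,1,0],0],
  [255,[12,0,0],0],
  [255,[12,0,0],0],
  [255,[12,0,0],0],
  [255,[12,0,0],0],
  [255,[12,0,0],0],
  [255,[12,0,0],0],
  [255,[12,0,0],0],
])

```text
time: 13.75
tool_pos: [0.5168, 0.2409, 0.1064]
ee_rot: [-3.139, -0.01, 0.069]
wrist_force: [0.6, -0.3, 5.1]
width: 0.0003
finger_force: 1.7
```

Call:
carry_out([
  [0,[0,0,-45],0],
  [0,[-10,-25,-45],0],
  [0,[-20,-25,-45],0],
  [0,[0,0,0],0],
])

```text
time: 14.15
tool_pos: [0.4833, 0.288, 0.2389]
ee_rot: [-3.135, -0.013, 0.073]
wrist_force: [1.3, -0.1, 0.7]
width: 0.0289
finger_force: 0.0
```

```bash
python3 - <<'E'
from h import *
plan(.53,.25,.2,YAW)
cv2.imwrite("pics/w5.png",robot.snapshot("wrist"))
E
```

```text
at [0.4833 0.288  0.2389] rpy [-3.135 -0.013  0.073] d_tool mm [43.4 41.5 39.2] twist 0.2 t 14.15
```

View pics/w5.png

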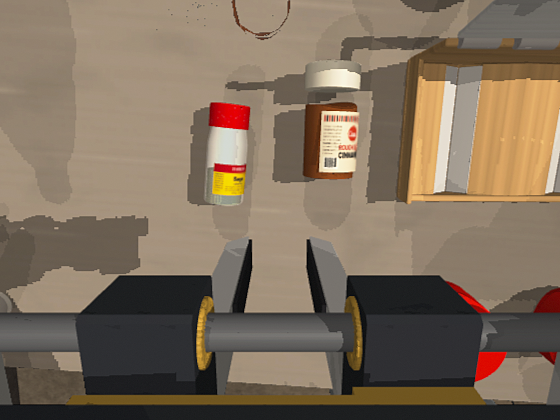

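Both jars lie roughly along the caddy's x: slim at about (228,153), wide at about (331,120). I'll measure them and the caddy edges numerically.

```bash
python3 - <<'E'
from h import *
C=cal("wrist"); w=cv2.imread("pics/w5.png"); b=w.astype(int)
h=cv2.cvtColor(w,cv2.COLOR_BGR2HSV)
print("slim",*[onplane("wrist",u,v,.0215,C).round(4) for u,v in((230,103),(225,203))],"wide",*[onplane("wrist",u,v,.028,C).round(4) for u,v in((333,62),(330,178))])
print("widths", [np.linalg.norm(onplane("wrist",a,v,z,C)-onplane("wrist",c,v,z,C)).round(4) for a,c,v,z in((206,243,180,.0215),(304,356,160,.028))])
m=((h[...,1]>95)&(h[...,0]>8)&(h[...,0]<25)).astype(np.uint8); m[:,:385]=0; m=cv2.morphologyEx(m,cv2.MORPH_OPEN,np.ones((4,4)))
for v in(75,100,130,160,190): u=np.nonzero(m[v])[0][0]; print("left",v,u,onplane("wrist",u,v,0,C).round(4),"model",cad(0,.17).round(4))
for u in(420,440,480,520,550):
    k=np.nonzero(m[:230,u])[0]; print("front",u,k[-1],onplane("wrist",u,k[-1]+.5,.032,C).round(4))
# grey levels across left cradle
for v in(90,150): print(v,[int(x) for x in w[v,430:490:2].mean(1)])
print("model V",[np.round(proj("wrist",(*cad(x,.12),.014),C),1).tolist() for x in(-.06,.06)],"rear",np.round(proj("wrist",(*cad(.068,.1),.094),C),1))
E
```

```text
slim [0.568  0.3426 0.0215] [0.4626 0.3437 0.0215] wide [0.6138 0.2422 0.028 ] [0.4993 0.233  0.028 ]
widths [np.float64(0.0399), np.float64(0.0543)]
left 75 407 [0.6114 0.1587 0.    ] model [0.5609 0.1615]
left 100 405 [0.586  0.1569 0.    ] model [0.5609 0.1615]
left 130 403 [0.5544 0.1542 0.    ] model [0.5609 0.1615]
left 160 400 [0.5216 0.1526 0.    ] model [0.5609 0.1615]
left 190 398 [0.4875 0.1497 0.    ] model [0.5609 0.1615]
front 420 201 [0.4819 0.1358 0.032 ]
front 440 202 [0.4823 0.1144 0.032 ]
front 480 202 [0.4855 0.0721 0.032 ]
front 520 202 [0.4886 0.0299 0.032 ]
front 550 202 [ 0.4909 -0.0018  0.032 ]
90 [165, 167, 167, 162, 172, 173, 167, 209, 220, 219, 220, 220, 228, 110, 156, 154, 153, 154, 155, 154, 155, 155, 155, 158, 109, 159, 147, 149, 150, 153]
150 [159, 172, 173, 166, 214, 221, 219, 220, 220, 219, 132, 155, 154, 154, 155, 156, 157, 155, 157, 158, 154, 163, 144, 147, 147, 149, 155, 158, 153, 149]
model V [[442.7, 179.8], [455.5, 63.1]] rear [530.3  35.1]
```

The arm was still settling when that calibration was read, so I'll re-measure now that it is still.

```bash
cat > meas.py <<'E'
from h import *
C=cal("wrist"); w=robot.snapshot("wrist"); C2=cal("wrist"); print("drift",np.abs(C[3]-C2[3]).max().round(5)); h=cv2.cvtColor(w,cv2.COLOR_BGR2HSV); b=w.astype(int)
cv2.imwrite("pics/w6.png",w)
m=((h[...,1]>95)&(h[...,0]>8)&(h[...,0]<25)).astype(np.uint8); m[:,:385]=0; m=cv2.morphologyEx(m,cv2.MORPH_OPEN,np.ones((4,4)))
for v in(75,130,190): u=np.nonzero(m[v])[0][0]; p=onplane("wrist",u,v,0,C); print("left",v,u,p.round(4))
for u in(420,480,550): k=np.nonzero(m[:230,u])[0]; print("front",u,k[-1],onplane("wrist",u,k[-1]+.5,.032,C).round(4))
for v in(90,110,130,150,170):
    g=w[v,440:475].astype(int).mean(1); u=440+int(np.argmin(g[1:]-g[:-1]))+1; p=onplane("wrist",u,v,.014,C); q=np.array([[np.cos(YAW),np.sin(YAW)],[-np.sin(YAW),np.cos(YAW)]])@(p[:2]-cad(0,0)); print("V",v,u,"in caddy",q.round(4))
red=((b[...,2]>150)&(b[...,1]<90)); v,u=np.nonzero(red[:220,180:280]); print("red cap",u.min()+180,u.max()+180,v.min(),v.max())
br=((h[...,1]>150)&(h[...,0]<15)&(b[...,2]>50)&(b[...,2]<150)); br[:,:285]=0; br[:,375:]=0; br[230:]=0; v,u=np.nonzero(br); print("brown",np.percentile(u,[1,99]),np.percentile(v,[1,99]))
E
python3 meas.py
```

```text
drift 0.00489
left 75 406 [0.6114 0.1598 0.    ]
left 130 402 [0.5543 0.1553 0.    ]
left 190 397 [0.4874 0.1508 0.    ]
front 420 200 [0.4829 0.1359 0.032 ]
front 480 201 [0.4865 0.0724 0.032 ]
front 550 201 [ 0.492  -0.0015  0.032 ]
V 90 455 in caddy [0.0338 0.1174]
V 110 453 in caddy [0.0138 0.1172]
V 130 450 in caddy [-0.0067  0.118 ]
V 150 448 in caddy [-0.0277  0.1178]
V 170 446 in caddy [-0.0493  0.1176]
red cap 209 246 100 171
brown [301. 351.] [101. 176.]
```

Call:
carry_out([
  [0,[0,0,0],0],
  [0,[0,0,0],0],
  [0,[0,0,0],0],
  [0,[0,0,0],0],
])

```text
time: 14.65
tool_pos: [0.4811, 0.2832, 0.2297]
ee_rot: [3.141, 0.002, 0.068]
wrist_force: [0.3, -0.2, -0.5]
width: 0.0688
finger_force: 0.0
```

```bash
python3 meas.py
```

```text
drift 0.0006
left 75 404 [0.6058 0.1592 0.    ]
left 130 400 [0.5496 0.155  0.    ]
left 190 395 [0.4835 0.1507 0.    ]
front 420 197 [0.4827 0.1345 0.032 ]
front 480 197 [0.487  0.0719 0.032 ]
front 550 197 [ 0.492  -0.0012  0.032 ]
V 90 453 in caddy [0.0284 0.118 ]
V 110 451 in caddy [0.0087 0.1178]
V 130 449 in caddy [-0.0115  0.1176]
V 150 447 in caddy [-0.0322  0.1174]
V 170 444 in caddy [-0.0535  0.1182]
red cap 205 241 96 168
brown [298. 349.] [ 97. 174.]
```

```bash
sed -i 's/H=np.array(\[.6446,-.0031\])/H=np.array([.6411,-.0053])/' h.py; python3 - <<'E'
from h import *
C=cal("wrist")
for n,a,b,z in(("slim",(223.5,97),(219,197),.0215),("wide",(326,57),(323,174),.028)):
    A=onplane("wrist",*a,z,C)[:2];B=onplane("wrist",*b,z,C)[:2]; d=A-B; y=np.arctan2(d[1],d[0]); c=(A+B)/2; print(n,A,B,"len",np.linalg.norm(d),"yaw",y,"mid",c); plan(*c,.025,y)
print("cradles",cad(0,.12),cad(0,0))
E
```

```text
slim [0.56962238 0.34437836] [0.46648968 0.34588527] len 0.10314371811336084 yaw -0.014610291551786647 mid [0.51805603 0.34513182]
at [0.4811 0.2834 0.2301] rpy [3.141e+00 1.000e-03 6.800e-02] d_tool mm [ 41.3 -59.3 205. ] twist 4.7 t 14.7
wide [0.61300251 0.24595794] [0.49984174 0.2376488 ] len 0.11346541556150756 yaw 0.07329621739972626 mid [0.55642213 0.24180337]
at [0.4811 0.2834 0.2301] rpy [3.141e+00 1.000e-03 6.800e-02] d_tool mm [ 72.6  46.4 205. ] twist -0.3 t 14.7
cradles [0.56090461 0.10938522] [ 0.56927539 -0.01032247]
```

Call:
carry_out([
  [20,[36,23,0],-0.3],
  [20,[36,23,40],0],
  [20,[0,0,40],0],
  [20,[0,0,0],0],
  [20,[0,0,0],0],
  [20,[0,0,0],0],
])

```text
time: 15.3
tool_pos: [0.5517, 0.2468, 0.1598]
ee_rot: [-3.14, -0.004, 0.075]
wrist_force: [0.7, 0.4, -0.0]
width: 0.0868
finger_force: 0.0
```

```bash
python3 - <<'E'
from h import *
plan(.5564,.2418,.030,.071); print(robot.get_obs()['width'])
C=cal("wrist"); w=robot.snapshot("wrist"); cv2.imwrite("pics/w7.png",w)
h=cv2.cvtColor(w,cv2.COLOR_BGR2HSV); b=w.astype(int)
br=((h[...,1]>150)&(h[...,0]<15)&(b[...,2]>40)&(b[...,2]<150)).astype(np.uint8); br=cv2.morphologyEx(br,cv2.MORPH_OPEN,np.ones((5,5)))
c=max(cv2.findContours(br[:235],0,1)[0],key=cv2.contourArea); print(cv2.boundingRect(c),cv2.minAreaRect(c))
print("expected",[np.round(proj("wrist",(*p,.028),C),1).tolist() for p in((.613,.246),(.5,.2376),(.5564,.2418))])
E
```

```text
at [0.5517 0.2468 0.1598] rpy [-3.14  -0.004  0.075] d_tool mm [  3.7   5.5 129.8] twist 0.2 t 15.3
0.08677990187917704
(255, 171, 61, 64) ((285.0, 202.5), (63.0, 60.0), 90.0)
expected [[284.7, 131.8], [284.0, 261.6], [284.4, 199.6]]
```

Call:
carry_out([
  [20,[0,0,45],0],
  [20,[0,0,45],0],
  [20,[0,0,30],0],
  [20,[0,0,0],0],
  [20,[0,0,0],0],
  [20,[0,0,0],0],
])

```text
time: 15.95
tool_pos: [0.5532, 0.247, 0.0409]
ee_rot: [-3.14, -0.007, 0.074]
wrist_force: [0.1, 0.5, 0.6]
width: 0.0866
finger_force: 0.0
```

```bash
python3 - <<'E'
from h import *
plan(.5564,.2418,.030,.071)
E
```

```text
at [0.5532 0.247  0.0409] rpy [-3.14  -0.007  0.074] d_tool mm [ 2.7  5.5 10.9] twist 0.2 t 15.95
```

Call:
carry_out([
  [20,[3,5,11],0],
  [20,[0,0,0],0],
  [255,[0,0,0],0],
  [255,[0,0,0],0],
  [255,[0,0,0],0],
  [255,[0,0,0],0],
  [255,[0,0,0],0],
  [255,[0,0,0],0],
])

```text
time: 16.75
tool_pos: [0.5542, 0.2414, 0.0259]
ee_rot: [-3.141, -0.0, 0.074]
wrist_force: [-0.1, 1.2, 1.0]
width: 0.0558
finger_force: 29.9
```

```bash
python3 - <<'E'
from h import *
plan(*cad(0,0),.16,.07)
E
```

```text
at [0.5542 0.2414 0.0259] rpy [-3.141 -0.     0.074] d_tool mm [  -3.5  252.1 -134.1] twist 0.2 t 16.75
```

Call:
carry_out([
  [255,[0,0,-30],0],
  [255,[0,0,-45],0],
  [255,[0,0,-45],0],
  [255,[0,30,-10],0],
  [255,[0,45,0],0],
  [255,[0,45,0],0],
  [255,[0,45,0],0],
  [255,[0,0,0],0],
])

```text
time: 17.55
tool_pos: [0.5663, 0.0713, 0.1553]
ee_rot: [3.139, 0.001, 0.067]
wrist_force: [0.2, 0.3, -1.5]
width: 0.0559
finger_force: 29.9
```

Call:
carry_out([
  [255,[0,45,0],0],
  [255,[0,40,0],0],
  [255,[0,0,0],0],
  [255,[0,0,0],0],
  [255,[0,0,0],0],
])

```text
time: 18.05
tool_pos: [0.5724, -0.0068, 0.1555]
ee_rot: [-3.141, 0.001, 0.075]
wrist_force: [0.8, -0.1, -1.8]
width: 0.0558
finger_force: 29.9
```

```bash
python3 - <<'E'
from h import *
plan(*cad(0,0),.046,.07); o=robot.get_obs(); print(o['width'],o['wrist_force'],o['wrist_torque'])
E
```

```text
at [ 0.5724 -0.0068  0.1555] rpy [-3.141e+00  1.000e-03  7.500e-02] d_tool mm [ -3.3   3.4 109.5] twist 0.3 t 18.05
0.055837633375045805 [ 0.75638786 -0.08557611 -1.79451392] [-0.00381084  0.03599226 -0.06545458]
```

Call:
carry_out([
  [255,[-3,3,30],0],
  [255,[0,0,35],0],
  [255,[0,0,25],0],
  [255,[0,0,0],0],
  [255,[0,0,0],0],
  [255,[0,0,0],0],
])

```text
time: 18.65
tool_pos: [0.5713, -0.0107, 0.0681]
ee_rot: [3.141, -0.004, 0.075]
wrist_force: [-0.3, 1.0, -0.9]
width: 0.0559
finger_force: 29.9
```

```bash
python3 - <<'E'
from h import *
plan(*cad(0,0),.046,.07)
E
```

```text
at [ 0.5713 -0.0107  0.0681] rpy [ 3.141 -0.004  0.075] d_tool mm [-2.1 -0.6 22.1] twist 0.3 t 18.65
```

Call:
carry_out([
  [255,[-1,0,10],0],
  [255,[0,0,5],0],
  [255,[0,0,3],0],
  [255,[0,0,0],0],
  [255,[0,0,0],0],
])

```text
time: 19.15
tool_pos: [0.5688, -0.0115, 0.0478]
ee_rot: [3.142, -0.0, 0.074]
wrist_force: [0.4, -1.4, -1.0]
width: 0.0558
finger_force: 29.9
```

Call:
carry_out([
  [255,[0,0,2],0],
  [255,[0,0,0],0],
  [255,[0,0,0],0],
])

```text
time: 19.45
tool_pos: [0.5691, -0.0116, 0.0472]
ee_rot: [3.141, -0.001, 0.074]
wrist_force: [-2.8, 0.0, 5.4]
width: 0.0555
finger_force: 30.0
```

Contact (5 N up). Releasing.

Call:
carry_out([
  [80,[0,0,0],0],
  [80,[0,0,0],0],
  [80,[0,0,0],0],
  [80,[0,0,0],0],
  [60,[0,0,-30],0],
  [60,[0,0,-45],0],
  [60,[0,0,-45],0],
  [60,[0,0,0],0],
])

```text
time: 20.25
tool_pos: [0.5729, -0.0119, 0.1742]
ee_rot: [3.139, -0.015, 0.074]
wrist_force: [0.5, 0.9, 0.6]
width: 0.0721
finger_force: 0.0
```

```bash
python3 - <<'E'
from h import *
plan(.518,.3451,.2,-.0146); o=robot.get_obs(); print(o['width'],o['joint_positions'].round(2))
E
```

```text
at [ 0.5729 -0.0119  0.1742] rpy [ 3.139 -0.015  0.074] d_tool mm [ -28.  -360.   -27.3] twist 5.1 t 20.25
0.07209500092072867 [-0.12  0.14  1.4  -0.    1.58  1.38]
```

Call:
carry_out([
  [60,[-4,-45,-20],0],
  [60,[-8,-48,-20],0],
  [60,[-12,-48,0],0],
  [60,[-12,-48,0],0],
  [60,[-12,-48,0],0],
  [60,[-12,-48,0],0],
  [60,[-12,-45,0],5],
  [60,[-10,-25,0],0],
])

```text
time: 21.05
tool_pos: [0.4617, 0.3381, 0.2038]
ee_rot: [-3.141, 0.001, -0.012]
wrist_force: [0.6, 0.3, 0.1]
width: 0.072
finger_force: 0.0
```

Call:
carry_out([
  [60,[0,0,0],0],
  [60,[0,0,0],0],
  [60,[0,0,0],0],
])

```text
time: 21.35
tool_pos: [0.464, 0.334, 0.2043]
ee_rot: [3.141, 0.0, -0.015]
wrist_force: [0.1, 0.5, 0.0]
width: 0.072
finger_force: 0.0
```

```bash
cat > slim.py <<'E'
from h import *
C=cal("wrist"); w=robot.snapshot("wrist"); cv2.imwrite("pics/w8.png",w); b=w.astype(int); cv2.imwrite("pics/t8.png",robot.snapshot("top"))
print("exp",[np.round(proj("wrist",(*p,.0215),C),1).tolist() for p in((.5696,.3444),(.4665,.3459))])
red=((b[...,2]>140)&(b[...,1]<70)&(b[...,0]<70)).astype(np.uint8)
for c in cv2.findContours(red,0,1)[0]:
    if cv2.contourArea(c)>60: print("red",cv2.boundingRect(c))
yel=((b[...,2]>170)&(b[...,1]>150)&(b[...,0]<90)).astype(np.uint8)
for c in cv2.findContours(yel,0,1)[0]:
    if cv2.contourArea(c)>60: print("yel",cv2.boundingRect(c))
plan(.518,.3451,.0275,-.0146)
E
python3 slim.py
```

```text
exp [[265.0, 80.8], [265.9, 190.2]]
red (513, 270, 47, 16)
red (253, 149, 32, 10)
red (247, 80, 39, 29)
yel (252, 159, 32, 25)
at [0.4642 0.3338 0.2046] rpy [ 3.141  0.    -0.016] d_tool mm [ 53.6 -12.2 177.1] twist -0.1 t 21.45
```

View pics/w8.png

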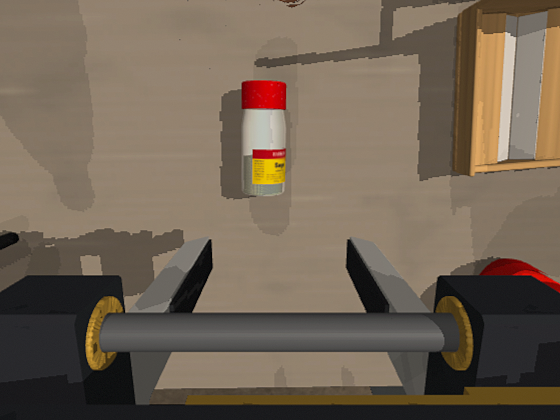

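The slim jar is at columns 243–286, rows 81–195, as predicted.

Call:
carry_out([
  [60,[27,-6,30],0],
  [60,[27,-6,40],0],
  [60,[0,0,45],0],
  [60,[0,0,40],0],
  [60,[0,0,0],0],
  [60,[0,0,0],0],
  [60,[0,0,0],0],
])

```text
time: 22.15
tool_pos: [0.5199, 0.347, 0.0533]
ee_rot: [-3.139, -0.005, -0.014]
wrist_force: [0.1, 0.0, 0.5]
width: 0.0715
finger_force: 0.0
```

```bash
python3 - <<'E'
from h import *
plan(.518,.3451,.0275,-.0146)
E
```

```text
at [0.5199 0.347  0.0533] rpy [-3.139 -0.005 -0.014] d_tool mm [-2.   2.  25.8] twist 0.0 t 22.15
```

Call:
carry_out([
  [60,[-1,2,23],0],
  [60,[0,0,0],0],
  [60,[0,0,0],0],
  [255,[0,0,0],0],
  [255,[0,0,0],0],
  [255,[0,0,0],0],
  [255,[0,0,0],0],
  [255,[0,0,0],0],
])

```text
time: 22.95
tool_pos: [0.5169, 0.3448, 0.0273]
ee_rot: [-3.141, -0.001, -0.013]
wrist_force: [-0.2, 0.7, 1.6]
width: 0.0418
finger_force: 30.0
```

```bash
python3 - <<'E'
from h import *
plan(*cad(0,.12),.16,.07)
E
```

```text
at [0.5169 0.3448 0.0273] rpy [-3.141e+00 -1.000e-03 -1.300e-02] d_tool mm [  47.2  234.7 -132.8] twist -4.8 t 22.95
```

Call:
carry_out([
  [255,[0,0,-30],0],
  [255,[0,0,-45],0],
  [255,[0,0,-45],0],
  [255,[12,40,-10],0],
  [255,[10,47,0],0],
  [255,[10,47,0],0],
  [255,[8,47,0],0],
  [255,[7,44,0],-5],
])

```text
time: 23.75
tool_pos: [0.5605, 0.1167, 0.1565]
ee_rot: [3.141, 0.001, 0.076]
wrist_force: [-0.5, 0.5, -1.7]
width: 0.0416
finger_force: 30.0
```

Call:
carry_out([
  [255,[0,0,0],0],
  [255,[0,0,0],0],
  [255,[0,0,0],0],
  [255,[0,0,0],0],
])

```text
time: 24.15
tool_pos: [0.5604, 0.1202, 0.1566]
ee_rot: [-3.141, 0.0, 0.076]
wrist_force: [1.4, -0.6, -0.0]
width: 0.0417
finger_force: 30.0
```

```bash
python3 - <<'E'
from h import *
plan(*cad(0,.12),.046,.07); print(robot.get_obs()['width'])
E
```

```text
at [0.5604 0.1202 0.1566] rpy [-3.141  0.     0.076] d_tool mm [ -0.2  10.9 110.6] twist 0.3 t 24.15
0.04167507374381621
```

Call:
carry_out([
  [255,[0,10,20],0],
  [255,[0,1,40],0],
  [255,[0,0,30],0],
  [255,[0,0,0],0],
  [255,[0,0,0],0],
  [255,[0,0,0],0],
])

```text
time: 24.75
tool_pos: [0.5631, 0.1087, 0.0693]
ee_rot: [3.142, -0.004, 0.075]
wrist_force: [-0.4, 0.7, 0.1]
width: 0.0417
finger_force: 30.0
```

```bash
python3 - <<'E'
from h import *
plan(*cad(0,.12),.046,.07)
E
```

```text
at [0.5631 0.1087 0.0693] rpy [ 3.142 -0.004  0.075] d_tool mm [-2.2 -0.9 23.3] twist 0.3 t 24.75
```

Call:
carry_out([
  [255,[-1,0,10],0],
  [255,[0,0,6],0],
  [255,[0,0,4],0],
  [255,[0,0,0],0],
  [255,[0,0,0],0],
  [255,[0,0,0],0],
])

```text
time: 25.35
tool_pos: [0.5605, 0.108, 0.0471]
ee_rot: [-3.141, -0.0, 0.074]
wrist_force: [-0.1, 1.2, 2.3]
width: 0.0414
finger_force: 30.0
```

Call:
carry_out([
  [255,[0,0,1],0],
  [255,[0,0,0],0],
  [105,[0,0,0],0],
  [105,[0,0,0],0],
  [105,[0,0,0],0],
  [105,[0,0,-30],0],
  [105,[0,0,-45],0],
  [105,[-5,0,-45],0],
])

```text
time: 26.15
tool_pos: [0.555, 0.1071, 0.1657]
ee_rot: [3.141, 0.003, 0.073]
wrist_force: [0.4, 0.5, 0.3]
width: 0.0553
finger_force: 0.0
```

Call:
carry_out([
  [150,[-40,0,-45],0],
  [150,[-45,0,-45],0],
  [150,[-30,0,0],0],
  [150,[0,0,0],0],
  [150,[0,0,0],0],
  [150,[0,0,0],0],
])

```text
time: 26.75
tool_pos: [0.4576, 0.1001, 0.2375]
ee_rot: [3.141, 0.001, 0.074]
wrist_force: [0.9, -0.3, -0.7]
width: 0.0386
finger_force: 0.0
```

```bash
python3 - <<'E'
from h import *
plan(.5,0,.3,.07); C=cal("wrist"); w=robot.snapshot("wrist"); s=robot.snapshot("scene"); cv2.imwrite("pics/w9.png",w)
print([np.round(proj("wrist",(*cad(x,y),z),C),0).tolist() for x,y,z in((-.052,.12,.04),(.052,.12,.04),(-.055,0,.048),(.055,0,.048))])
cv2.imwrite("pics/v9.png",np.vstack([w[:260],s[130:330,100:440].repeat(1,0)[:, :].copy() if 0 else cv2.resize(s[130:330,130:430],(560,373))[:340]]))
E
```

```text
at [0.4576 0.1001 0.2375] rpy [3.141e+00 1.000e-03 7.400e-02] d_tool mm [ 34.8 102.9 -62.6] twist 0.2 t 26.75
[[276.0, 139.0], [277.0, 25.0], [398.0, 143.0], [408.0, 20.0]]
```

View pics/v9.png

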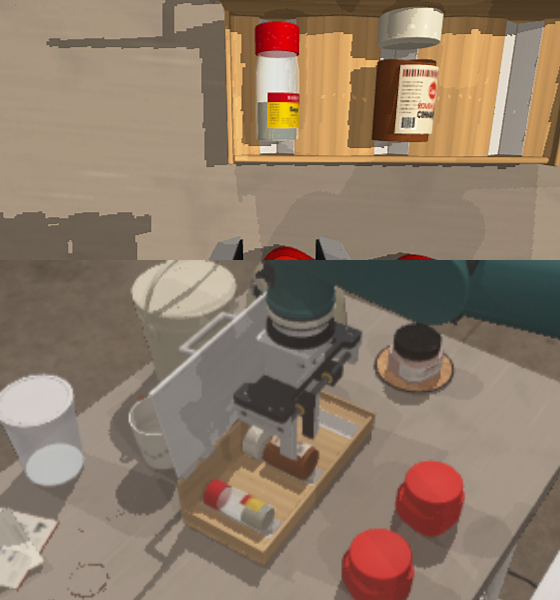

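Both jars lie in their cradles (slim left, wide middle) where I predicted, the guard is back and the squat jar is on the mat. Next I return to the handle.

Call:
carry_out([
  [150,[0,0,-45],-8],
  [150,[0,0,-45],-8],
  [150,[0,0,-10],-8],
  [150,[0,0,0],-8],
  [150,[0,0,0],-8],
  [150,[0,0,0],-8],
  [150,[0,0,0],-8],
  [150,[0,0,0],-8],
])

```text
time: 27.65
tool_pos: [0.458, 0.1002, 0.3375]
ee_rot: [-3.14, 0.001, 1.196]
wrist_force: [-0.3, -0.4, -0.2]
width: 0.0383
finger_force: 0.0
```

Call:
carry_out([
  [150,[0,0,0],-8],
  [150,[0,0,0],-8],
  [150,[0,0,0],-8],
  [150,[0,0,0],-2],
  [150,[0,0,0],0],
  [150,[0,0,0],0],
])

```text
time: 28.25
tool_pos: [0.4577, 0.1002, 0.3378]
ee_rot: [-3.14, 0.0, 1.644]
wrist_force: [0.5, -0.3, -0.7]
width: 0.0385
finger_force: 0.0
```

```bash
python3 - <<'E'
from h import *
plan(.7085,-.0043,.336,1.643)
E
```

```text
at [0.4577 0.1002 0.3378] rpy [-3.14   0.     1.644] d_tool mm [-122.4  242.6    1.5] twist 0.0 t 28.25
```

Call:
carry_out([
  [150,[-20,40,0],0],
  [150,[-20,40,0],0],
  [150,[-20,40,0],0],
  [150,[-20,40,0],0],
  [150,[-20,40,0],0],
  [150,[-22,42,0],0],
  [150,[0,0,0],0],
  [150,[0,0,0],0],
])

```text
time: 29.05
tool_pos: [0.7086, -0.0043, 0.334]
ee_rot: [-3.135, -0.001, 1.643]
wrist_force: [0.3, 0.4, 0.0]
width: 0.0389
finger_force: 0.0
```

```bash
python3 - <<'E'
from h import *
plan(.7085,-.0043,.336,1.643)
C=cal("wrist"); w=robot.snapshot("wrist"); cv2.imwrite("pics/w10.png",w)
# bar & its post end: print model pixels and grey rows
H2=np.array([.6446,-.0053])
for y in(0,.045): print(np.round(proj("wrist",(.7085-.0698*y,-.0043+y,.2243),C),1))
for v in(170,200,230): print(v,w[v,230:330:4].mean(1).astype(int).tolist())
E
```

```text
at [ 0.7086 -0.0043  0.334 ] rpy [-3.135e+00 -1.000e-03  1.643e+00] d_tool mm [ 0.1 -0.1 -2. ] twist 0.0 t 29.05
[279.9 209.6]
[280.2 152.5]
170 [95, 157, 152, 152, 155, 155, 156, 138, 141, 140, 141, 176, 210, 211, 164, 141, 71, 92, 94, 91, 90, 92, 91, 90, 93]
200 [88, 153, 161, 91, 91, 92, 91, 92, 78, 78, 88, 177, 211, 210, 152, 155, 157, 152, 88, 88, 89, 88, 87, 88, 89]
230 [82, 128, 140, 139, 68, 76, 78, 37, 41, 57, 33, 177, 213, 208, 141, 140, 139, 140, 140, 142, 139, 62, 75, 74, 76]
```

The bar shows at columns 274–286 where I predicted 280, so I descend and grip.

Call:
carry_out([
  [150,[0,0,40],0],
  [150,[0,0,40],0],
  [150,[0,0,30],0],
  [150,[0,0,0],0],
  [150,[0,0,0],0],
  [255,[0,0,0],0],
  [255,[0,0,0],0],
  [255,[0,0,0],0],
])

```text
time: 29.9
tool_pos: [0.7082, -0.0036, 0.2312]
ee_rot: [3.137, 0.001, 1.645]
wrist_force: [-0.5, 0.7, -0.5]
width: 0.0183
finger_force: 0.0
```

```bash
python3 - <<'E'
from h import *
o=robot.get_obs(); print(o['width'],o['finger_force'],o['wrist_force'].round(1)); plan(.7085,-.0043,.2193,1.643)
g=o['tool_pos'].copy()
for hx in(.6411,.6446):
    d=np.array([(g[0]-hx)/np.cos(YAW),g[2]+.005-.097]); print(hx,"r",np.hypot(*d),"th",180-np.degrees(np.arctan2(d[1],d[0]))-0,np.degrees(np.pi-np.arctan2(d[1],d[0]))-17.6)
a0=np.radians(99+17.6); a1=np.radians(45+17.6); a=np.linspace(a0,a1,10); P=np.c_[-149*np.cos(a),-149*np.sin(a)]; print(np.diff(P,axis=0).round(0).tolist())
E
```

```text
0.018258959191575552 0.0 [-0.5  0.7 -0.5]
at [ 0.7082 -0.0036  0.2312] rpy [3.137e+00 1.000e-03 1.645e+00] d_tool mm [-0.7  0.2 11.9] twist 0.1 t 29.9
0.6411 r 0.15458115735482028 th 115.80819833370381 98.20819833370382
0.6446 r 0.15308626546969398 th 114.62594448630787 97.02594448630788
[[-14.0, -6.0], [-15.0, -5.0], [-15.0, -3.0], [-16.0, -2.0], [-16.0, 0.0], [-15.0, 2.0], [-15.0, 3.0], [-15.0, 5.0], [-14.0, 6.0]]
```

Call:
carry_out([
  [200,[0,0,8],0],
  [200,[0,0,0],0],
  [255,[0,0,0],0],
  [255,[0,0,0],0],
  [255,[0,0,0],0],
  [255,[0,0,0],0],
])

```text
time: 30.5
tool_pos: [0.7075, -0.0037, 0.2199]
ee_rot: [-3.141, -0.0, 1.645]
wrist_force: [1.0, -0.3, -3.2]
width: 0.0109
finger_force: 30.0
```

Call:
carry_out([
  [255,[0,-14,-6],0],
  [255,[0,-15,-5],0],
  [255,[0,-15,-3],0],
  [255,[0,-16,-2],0],
  [255,[0,-16,0],0],
  [255,[0,-15,2],0],
  [255,[0,-15,3],0],
  [255,[0,0,0],0],
])

```text
time: 31.3
tool_pos: [0.6012, -0.0109, 0.2343]
ee_rot: [3.138, -0.0, 1.645]
wrist_force: [-3.7, 2.4, 6.4]
width: 0.011
finger_force: 30.0
```

```bash
cat > th.py <<'E'
from h import *
o=robot.get_obs(); g=o['tool_pos']; print(g.round(4),o['wrist_force'].round(1),o['width'])
for hx in(.6411,.6446):
    d=np.array([(hx-g[0])/np.cos(YAW),g[2]+.005-.097]); print(hx,"r",np.hypot(*d).round(4),"th",np.degrees(np.arctan2(d[1],d[0]))-17.6,"target",[hx-.149*np.cos(np.radians(62.6))*np.cos(YAW), .097-.005+.149*np.sin(np.radians(62.6))])
E
python3 th.py
```

```text
[ 0.6012 -0.0109  0.2343] [-3.7  2.4  6.4] 0.01100589861329304
0.6411 r 0.1478 th 56.71237440998032 target [np.float64(0.5726972645755859), np.float64(0.2242844923853238)]
0.6446 r 0.1487 th 55.41116419178689 target [np.float64(0.5761972645755858), np.float64(0.2242844923853238)]
```

Call:
carry_out([
  [255,[0,-13,4],0],
  [255,[0,-13,6],0],
  [255,[0,0,0],0],
  [255,[0,0,0],0],
  [255,[0,0,0],0],
])

```text
time: 31.8
tool_pos: [0.5752, -0.0126, 0.224]
ee_rot: [-3.141, -0.001, 1.645]
wrist_force: [-4.8, 2.6, 7.3]
width: 0.011
finger_force: 30.0
```

```bash
python3 th.py
```

```text
[ 0.5752 -0.0126  0.224 ] [-4.8  2.6  7.3] 0.01099117775920322
0.6411 r 0.1475 th 45.81618268508409 target [np.float64(0.5726972645755859), np.float64(0.2242844923853238)]
0.6446 r 0.1492 th 44.6108007113253 target [np.float64(0.5761972645755858), np.float64(0.2242844923853238)]
```

Call:
carry_out([
  [180,[0,0,0],0],
  [180,[0,0,0],0],
  [180,[0,0,0],0],
  [180,[0,0,0],0],
  [180,[0,0,-25],0],
  [180,[0,0,-40],0],
  [180,[0,0,-40],0],
  [180,[0,0,0],0],
])

```text
time: 32.6
tool_pos: [0.5777, -0.0137, 0.3337]
ee_rot: [3.13, 0.003, 1.644]
wrist_force: [0.6, -1.0, 0.4]
width: 0.0278
finger_force: 0.0
```

Call:
carry_out([
  [180,[0,-45,0],0],
  [180,[0,-45,0],0],
  [180,[0,-45,0],0],
  [180,[0,-45,0],0],
  [180,[0,-45,0],0],
  [180,[0,0,0],0],
  [180,[0,0,0],0],
  [180,[0,0,0],0],
])

```text
time: 33.4
tool_pos: [0.3522, -0.03, 0.3259]
ee_rot: [-3.141, -0.0, 1.645]
wrist_force: [0.4, 0.1, -0.8]
width: 0.0275
finger_force: 0.0
```

```bash
python3 - <<'E'
from h import *
o=robot.get_obs(); print(o['tool_pos'],o['width'])
t=robot.snapshot("top"); s=robot.snapshot("scene"); cv2.imwrite("pics/tf.png",t); cv2.imwrite("pics/sf.png",s)
# squat lid in both views
r={}
for n,img,roi in(("top",t,(360,185,412,240)),("scene",s,(330,155,410,225))):
    x0,y0,x1,y1=roi; m=(img.max(2)<60).astype(np.uint8); k=np.zeros_like(m);k[y0:y1,x0:x1]=m[y0:y1,x0:x1]; k=cv2.morphologyEx(k,cv2.MORPH_OPEN,np.ones((4,4)))
    c=max(cv2.findContours(k,0,1)[0],key=cv2.contourArea); x,y,w,h=cv2.boundingRect(c); print(n,(x,y,w,h)); u,v=x+w/2-.5,y+h/2-.5; print("lid",onplane(n,u,v,.071).round(4))
g=t.astype(int)
# guard edge: bright guard blob in top view, front/hinge extent & predicted
for th in(38,45,52):
    a=np.radians(th); print(th,[np.round(proj(n,(*cad(.072-.154*np.cos(a),y),.097+.154*np.sin(a))),1).tolist() for n in("top","scene") for y in(.16,-.16)])
for u in(250,270,315): print("top col",u,[int(q) for q in t[170:235:3,u].mean(1)])
E
```

```text
[ 0.35220638 -0.0300382   0.32590959] 0.02750931723825957
top (378, 200, 22, 21)
lid [ 0.5263 -0.3643  0.071 ]
scene (342, 166, 11, 17)
lid [ 0.5385 -0.3383  0.071 ]
38 [[233.1, 217.3], [336.5, 207.0], [262.0, 240.0], [324.9, 170.8]]
45 [[232.2, 213.0], [336.7, 202.5], [257.6, 234.1], [321.4, 165.5]]
52 [[231.3, 208.0], [336.8, 197.5], [252.5, 228.2], [317.3, 160.5]]
top col 250 [123, 125, 127, 142, 200, 209, 209, 210, 209, 207, 204, 206, 205, 214, 102, 113, 132, 111, 100, 86, 127, 129]
top col 270 [124, 124, 123, 159, 206, 207, 208, 191, 174, 167, 183, 192, 207, 141, 97, 97, 99, 96, 93, 118, 131, 130]
top col 315 [112, 131, 200, 204, 205, 205, 209, 208, 207, 207, 204, 203, 197, 198, 201, 203, 168, 85, 120, 123, 123, 122]
```

```bash
python3 - <<'E'
from h import *
w=cv2.imread("pics/w9.png")
s=cv2.imread("pics/sf.png"); b=s.astype(int); h=cv2.cvtColor(s,cv2.COLOR_BGR2HSV)
v9=cv2.resize(cv2.imread("pics/v9.png")[260:],(300,182))
for nm,f in(("red",lambda b,h:(b[...,2]>120)&(b[...,1]<60)),("yel",lambda b,h:(b[...,2]>150)&(b[...,1]>120)&(b[...,0]<70)),("brown",lambda b,h:(h[...,1]>150)&(h[...,0]<14)&(b[...,2]>50)&(b[...,2]<125))):
    for t,im,off in(("now",s[130:312,130:430],0),("before",v9,0)):
        m=f(im.astype(int),cv2.cvtColor(im,cv2.COLOR_BGR2HSV)).astype(np.uint8)
        print(nm,t,[cv2.boundingRect(c) for c in cv2.findContours(m,0,1)[0] if cv2.contourArea(c)>15])
c=np.array([130,130,0,0]); print([(np.round(proj("scene",(*cad(x,y),z)),0)-130).tolist() for x,y,z in((-.05,.12,.04),(.05,.12,.04),(-.055,0,.048),(.055,0,.048))])
C=cal("wrist"); print([np.round(proj("wrist",(*cad(x,y),z),C),0).tolist() for x,y,z in((-.05,.12,.04),(-.055,0,.048))])
E
```

```text
red now [(184, 145, 37, 37), (217, 109, 31, 39)]
red before [(183, 155, 38, 27), (212, 118, 36, 28), (109, 118, 12, 12)]
yel now []
yel before []
brown now [(183, 156, 38, 26), (212, 119, 36, 29), (109, 119, 11, 14)]
brown before [(210, 166, 11, 16), (183, 165, 16, 17), (188, 163, 14, 13), (237, 132, 10, 14), (109, 126, 7, 6), (212, 122, 29, 26)]
[[143.0, 138.0], [114.0, 123.0], [167.0, 110.0], [136.0, 95.0]]
[[420.0, 74.0], [409.0, 175.0]]
```

```bash
python3 - <<'E'
from h import *
C=cal("wrist"); w=robot.snapshot("wrist"); cv2.imwrite("pics/wf.png",w); h=cv2.cvtColor(w,cv2.COLOR_BGR2HSV); b=w.astype(int)
m=((h[...,1]>140)&((h[...,0]<13)|(h[...,0]>175))&(b[...,2]<140)&(b[...,2]>25)).astype(np.uint8); m=cv2.morphologyEx(m,cv2.MORPH_OPEN,np.ones((3,3)))
print([cv2.boundingRect(c) for c in cv2.findContours(m,0,1)[0] if cv2.contourArea(c)>60])
print("exp base rim y±r",[np.round(proj("wrist",(*cad(x,y),.048),C),0).tolist() for x in(-.055,-.02) for y in(-.028,.028)], "slim",[np.round(proj("wrist",(*cad(x,y),.040),C),0).tolist() for x in(-.052,-.02) for y in(.0985,.1415)])
for v in(160,175,190): print(v,w[v,380:470:6].tolist())
E
```

```text
[(246, 174, 53, 27), (406, 155, 72, 41), (455, 65, 9, 17), (484, 56, 32, 38)]
exp base rim y±r [[407.0, 197.0], [411.0, 153.0], [435.0, 197.0], [440.0, 153.0]] slim [[417.0, 93.0], [420.0, 55.0], [443.0, 93.0], [447.0, 55.0]]
160 [[65, 76, 82], [44, 70, 91], [58, 94, 123], [106, 112, 118], [116, 124, 129], [15, 32, 61], [17, 34, 62], [19, 41, 78], [23, 43, 80], [19, 41, 78], [19, 41, 79], [17, 40, 78], [18, 42, 79], [20, 43, 81], [21, 42, 82]]
175 [[58, 71, 82], [44, 70, 92], [50, 88, 120], [111, 120, 126], [89, 100, 110], [15, 33, 63], [18, 34, 65], [20, 42, 85], [122, 148, 163], [78, 86, 92], [121, 143, 156], [107, 129, 143], [107, 130, 145], [98, 122, 134], [99, 120, 133]]
190 [[44, 69, 89], [39, 61, 81], [51, 83, 110], [61, 101, 133], [62, 102, 134], [18, 35, 65], [16, 33, 66], [17, 35, 68], [103, 126, 140], [105, 129, 144], [60, 69, 76], [77, 92, 129], [89, 110, 136], [81, 100, 133], [99, 122, 138]]
```

All the checks agree with the model, so I'm handing in.

```bash
python3 -c "
from bench import robot
print(robot.close_job())"
```

```text
the job is handed in; nothing more can be done
None
```

I handed the job in at about 33.5 s: by my measurements the slim jar lies in the left cradle and the wide jar in the middle one, the guard is at about 45°, and the squat jar is about 7 mm from the mat's centre; the hand-in gave no verdict.

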